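Find the loose bolt of the tile bed and hold its cap open

ROBOT

A 7-joint arm with a two-finger parallel gripper is mounted at the origin on the work surface. World frame = base frame: x ahead of the robot, y to its left, z up, the work surface at z = 0. Lengths are in m, angles in rad, forces in N, time in s.
With the tool pointing down it reaches from about 0.425 to 0.8 m from the base axis. Payload 8.3 kg.
Tool frame: the origin (TCP) lies midway between the tips of the shut fingers; the grasp point (between the pads) lies 19 mm behind it (r.hold_point_z is the distance from the TCP to the grasp point, in m); z points along the fingers, y is the line along which they close (so a half turn about z gives the same grasp; the last joint's range is limited). The gripper opens to 85 mm and grips with 20 to 120 N. Pads are 22 mm wide; open, the fingers measure 114 mm over their backs; the gripper's body (76 mm by 85 mm) begins 54 mm behind the grasp point. The pads swing forward as they close: fully open they stand 13 mm farther back than shut.
Start: joints at [1.204, 0.383, 0.016, 1.37, -0.006, 1.388, -0.046], TCP at [0.187, -0.596, 0.203] pointing down, gripper open.
Joint ranges: [-2.95, 2.95], [-0.25, 2.06], [-1.52, 1.56], [0.18, 2.33], [-1.44, 4.58], [0.02, 2.06], [-3.01, 3.01]. Speed limits (rad/s): [2.39, 2.39, 3.01, 3.01, 3.14, 3.14, 3.14].

INTERFACE

Orientations are given as a unit quaternion [x, y, z, w].
In Python, from bench import r gives the robot as it stands. The module is installed in compiled form; this text tells all that it offers.
- The arm moves only by the shell command python3 -m creep 'ROWS' [FORCE]. ROWS is JSON, a list of rows, each a list of 7 numbers: the shift along the tool's x, y, z in mm, then the turn, a rotation vector about the tool's x, y, z in degrees, then the opening in per cent of the stroke, from 0 (shut) to 100 (fully open). A call has 1 to 12 rows; each row is the pose to reach, as a shift and turn from the pose commanded when the call began, along the tool's axes at that moment; what a row does not reach only later rows make up. A row lasts 1/8 s, in which the tool goes at most 62.5 mm and 10.7 degrees, less where a joint would pass 70% of its speed; a pose out of reach is approached as far as the arm can. A call with a gripper value outside its range is refused whole. The fingers move at their own pace and stop on an object; FORCE is the grip in N (left out, the last holds). Time passes only in rows, so rows that repeat a pose let the fingers close. It gives the time, the measured TCP pose, the force, the opening and the grip force at its end, in the units of the state.
- r.get_obs(): the state, without advancing time (a new reading comes with each control period).
- r.capture(name): name is "scene" or "top"; returns (picture, depth): 420x560x3 uint8, red, green, blue; 420x560 float32, m along the optical axis (not along the pixel's ray), 0 where there is no reading.
- r.camera_info(name): a dict with "K" (3x3 intrinsics, pixels), "rvec" (rotation vector, rad) and "tvec" (3), from world to camera coordinates, as OpenCV has them. Camera axes: x right, y down, z forward; pixel columns grow to the right and rows downward; lengths in m; the calibration is good to about 2 mm. A picture is of the moment at which its call begins. camera_info takes no time and is no camera call.
- r.hand_in(): hands the job in; it is judged then, once.
The state is a dict: "clock": time; "joint_pos": joint angles; "qvel": joint speeds; "effort": joint torques, N m; "ee_pos": TCP position; "tool_rot": TCP orientation; "wrist_force": force on the tool from outside, world axes, zero at the start; "torque": the same for the moment, N m; "grip_width": finger opening in m; "grasp_force": force on a finger pad.
Only numpy, scipy, OpenCV 4.12 (cv2) and the standard library are available. Lean on these libraries where they do the work, as an engineer would, in place of code of your own. Each camera call takes 0.05 s, during which the arm holds its last target. There are 200 camera calls.

TASK

One of the three hold-down bolts of the tile-forming bed has worked loose: tap the bolt heads with the fingertips one after the other, from the robot's left to its right, pushing firmly enough that the loose one sinks. Then take the loose bolt's blue cap by its black tab, swing it up to at least 45 degrees and finish still holding it open there in the gripper, so that a colleague can get a key on the bolt. Keep the other two caps shut and leave the jars and the dish where they are.

Things in the scene. Friction and masses are not known exactly. Their poses are not given: they have to be found in the camera images.
- bed: tile-forming bed, fixed: a grey bolt rail 130 mm (x) by 360 mm (y), top 60 mm above the bench, with a metal platen (50 mm high, patterned tile on it) on its far side out to x = +225 mm. Origin on the bench under the middle bolt; x points away from the robot to the platen (yaw within 0.3 rad), y to the left along the bolt row, z up. Bolts 1, 2, 3 at y = +110, 0, -110 mm
- bolt_1_top (a point): centre of the top of the left bolt's steel hexagon head (21 mm across), 77 mm above the bench, standing through the window in its blue cap and 10 mm above the cap's top face
- bolt_1 (a joint): how far the left bolt has sunk, in m: 0 at the start. A tight bolt gives less than 1.5 mm when tapped; the loose one slides down 0.006 (head then 4 mm above the cap) under a downward push of about 3 N and stays down by friction. All three look alike until tapped; which is loose changes from run to run
- cap_1_tab (a point): centre of the black pull tab of the left bolt's cap: upright disc, diameter 22 mm, 14 mm thick (flat faces to the bed's +y and -y), on a stalk 12 by 14 mm. Shut: centre 91 mm above the bench, 24 mm above the cap's top face, 42 mm from the bolt on the robot's side. Turns with the cap
- cap_1_hinge (a point): middle of the hinge axis of the left cap, on its far side, 24 mm beyond the bolt and 64.5 mm above the bench; the axis runs along the bed's y. The shut tab centre lies 66 mm nearer the robot and 26.5 mm above this point
- cap_1 (a joint): opening angle of the left cap in rad: 0 shut (flat), grows as the tab side swings up and away from the robot, stop at 1.2. Blue plate 80 by 44 by 5 mm, about 60 g, with a 27 mm window round the bolt head; swings freely, falls shut when let go. A tab pinched on its flat faces can turn between the fingers
- bolt_2_top (a point): centre of the top of the middle bolt's steel hexagon head (21 mm across), 77 mm above the bench, standing through the window in its blue cap and 10 mm above the cap's top face
- bolt_2 (a joint): how far the middle bolt has sunk, in m: 0 at the start. A tight bolt gives less than 1.5 mm when tapped; the loose one slides down 0.006 (head then 4 mm above the cap) under a downward push of about 3 N and stays down by friction. All three look alike until tapped; which is loose changes from run to run
- cap_2_tab (a point): centre of the black pull tab of the middle bolt's cap: upright disc, diameter 22 mm, 14 mm thick (flat faces to the bed's +y and -y), on a stalk 12 by 14 mm. Shut: centre 91 mm above the bench, 24 mm above the cap's top face, 42 mm from the bolt on the robot's side. Turns with the cap
- cap_2_hinge (a point): middle of the hinge axis of the middle cap, on its far side, 24 mm beyond the bolt and 64.5 mm above the bench; the axis runs along the bed's y. The shut tab centre lies 66 mm nearer the robot and 26.5 mm above this point
- cap_2 (a joint): opening angle of the middle cap in rad: 0 shut (flat), grows as the tab side swings up and away from the robot, stop at 1.2. Blue plate 80 by 44 by 5 mm, about 60 g, with a 27 mm window round the bolt head; swings freely, falls shut when let go. A tab pinched on its flat faces can turn between the fingers
- bolt_3_top (a point): centre of the top of the right bolt's steel hexagon head (21 mm across), 77 mm above the bench, standing through the window in its blue cap and 10 mm above the cap's top face
- bolt_3 (a joint): how far the right bolt has sunk, in m: 0 at the start. A tight bolt gives less than 1.5 mm when tapped; the loose one slides down 0.006 (head then 4 mm above the cap) under a downward push of about 3 N and stays down by friction. All three look alike until tapped; which is loose changes from run to run
- cap_3_tab (a point): centre of the black pull tab of the right bolt's cap: upright disc, diameter 22 mm, 14 mm thick (flat faces to the bed's +y and -y), on a stalk 12 by 14 mm. Shut: centre 91 mm above the bench, 24 mm above the cap's top face, 42 mm from the bolt on the robot's side. Turns with the cap
- cap_3_hinge (a point): middle of the hinge axis of the right cap, on its far side, 24 mm beyond the bolt and 64.5 mm above the bench; the axis runs along the bed's y. The shut tab centre lies 66 mm nearer the robot and 26.5 mm above this point
- cap_3 (a joint): opening angle of the right cap in rad: 0 shut (flat), grows as the tab side swings up and away from the robot, stop at 1.2. Blue plate 80 by 44 by 5 mm, about 60 g, with a 27 mm window round the bolt head; swings freely, falls shut when let go. A tab pinched on its flat faces can turn between the fingers
- jar_red: loose white-capped glaze jar with a red label, 56 mm wide, 75 mm tall, standing beside the bed; origin at the centre of its underside. A bystander: leave it alone
- jar_green: loose white-capped glaze jar with a green label, 56 mm wide, 75 mm tall, standing beside the bed; origin at the centre of its underside. A bystander: leave it alone
- dish: loose small white ceramic bowl, 80 mm wide, 30 mm tall, standing beside the bed; origin at the centre of its underside. A bystander: leave it alone

How it is judged:
By the outcome, as a careful person would: the job done as asked, in the order asked, and still so for the second after the job is handed in, while the arm keeps its last pose, push and grip.
It also fails if it takes over 48 s, if anything falls off the work surface, if the arm or the gripper's body presses on something with over 40 N, if the wrist force passes 120 N, or if a joint passes its speed limit or range.

## Working session

There is one attempt and no reset: what is moved stays moved. The work goes in short steps, Python scripts to look and compute and a shell command to move; the robot and the scene stay as the last step left them, time stands still between calls to the robot, and variables do not carry over. Pictures are saved under pics/ and viewed, at most 10 in all, crops included, and the job is handed in when it is done.

```bash
mkdir -p pics; cat > h.py <<'E'
import numpy as np, cv2
from bench import r
from scipy.spatial.transform import Rotation as R
def cam(n):
    c=r.camera_info(n); return np.array(c["K"]),R.from_rotvec(np.ravel(c["rvec"])).as_matrix(),np.ravel(c["tvec"])
def shot(n,f):
    p,d=r.capture(n); cv2.imwrite(f"pics/{f}.png",cv2.cvtColor(p,cv2.COLOR_RGB2BGR)); np.save(f"pics/{f}.npy",d); return p,d
def cloud(n,d):
    K,M,t=cam(n); v,u=np.mgrid[:d.shape[0],:d.shape[1]]
    P=np.stack([(u-K[0,2])/K[0,0]*d,(v-K[1,2])/K[1,1]*d,d],-1)
    return (P-t)@M
E
python3 - <<'E'
from h import *
for n in("scene","top"):
    p,d=shot(n,n+"0"); K,M,t=cam(n); print(n,-M.T@t,M[2])
o=r.get_obs(); print(o["ee_pos"],o["tool_rot"],o["grip_width"],o["clock"],o["wrist_force"])
E
```

```text
scene [1.09299718 0.04304689 0.78544134] [-0.59838472 -0.03408283 -0.80048366]
top [0.40660064 0.00211773 0.98209126] [ 0.16912301  0.03222887 -0.98506787]
[ 0.18684842 -0.59587589  0.20205483] [ 9.88479604e-01  1.51351433e-01 -1.47630764e-04 -8.91397798e-04] 0.0857460465734937 0.1 [-0.51553946 -0.0905679  -0.23209301]
```

View pics/top0.png

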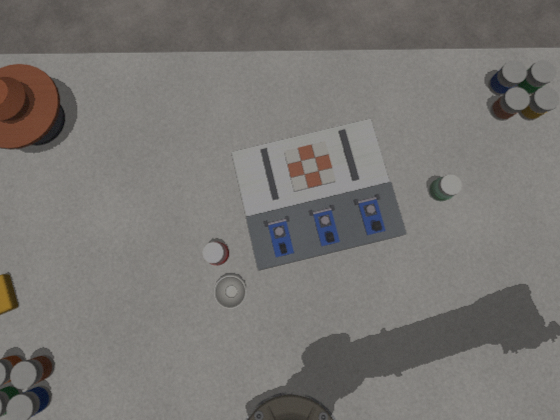

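View pics/scene0.png

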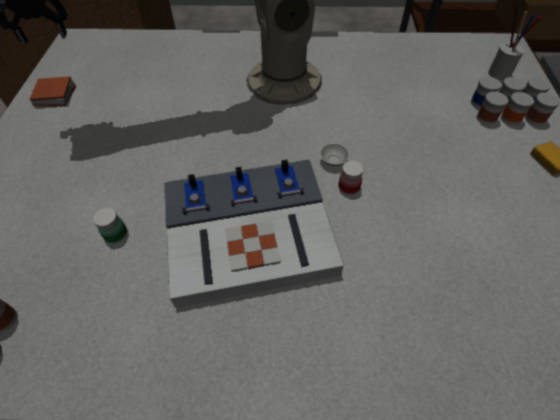

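The top view shows the bolts at about (280,232), (325,221) and (371,210), with the tabs just below them. The jar and dish sit left of the bed, and the green jar is to the right. Next I'll measure these from depth and colour.

```bash
python3 - <<'E'
from h import *
for n,bs in (("top",[(280,232),(325,221),(371,210)]),("scene",[(289,183),(242,190),(195,198)])):
    p=cv2.imread(f"pics/{n}0.png")[...,::-1].astype(int); d=np.load(f"pics/{n}0.npy"); X=cloud(n,d)
    K,M,t=cam(n); c=-M.T@t
    blue=(p[...,2]>p[...,0]+50)&(p[...,2]>p[...,1]+30)
    nl,lab,st,ce=cv2.connectedComponentsWithStats(blue.astype(np.uint8))
    T=[];B=[]
    for u,v in bs:
        # bolt: greyish pixels within radius of seed and bright
        vv,uu=np.mgrid[:420,:560]; near=(np.hypot(uu-u,vv-v)<7)
        m=near&~blue&(p.min(-1)>75)&(abs(p[...,0]-p[...,2])<45)
        pu,pv=uu[m].mean(),vv[m].mean()
        ray=M.T@np.linalg.solve(K,[pu,pv,1]); P=c+ray*(0.077-c[2])/ray[2]
        near=(np.hypot(uu-u,vv-v)<26)
        bl=near&(p.max(-1)<45)&(X[...,2]>.078); tm=X[bl]
        print(n,"bolt",m.sum(),(round(pu,1),round(pv,1)),P.round(4),"depthz",np.median(X[m][:,2]).round(4),"tab",bl.sum(),tm.mean(0).round(4),tm[:,2].max().round(3) if len(tm) else 0); B.append(P)
        k=near&blue; print("   cap",X[k].mean(0).round(4))
    e=B[0]-B[2]; print("yaw",np.arctan2(-e[0],e[1]),"span",np.linalg.norm(e),"mid",np.mean(B,0))
im=cv2.imread("pics/top0.png")[185:275,240:420]; a=cv2.resize(im,None,fx=4,fy=4,interpolation=2)
im=cv2.imread("pics/scene0.png")[150:220,160:320]; b=cv2.resize(im,(720,315),interpolation=2)
cv2.imwrite("pics/crop.png",np.vstack([a[:280],b]))
E
```

```text
top bolt 66 (np.float64(278.8), np.float64(230.8)) [0.4921 0.0268 0.077 ] depthz 0.0773 tab 22 [0.453  0.0173 0.1008] 0.106
   cap [0.4716 0.0219 0.0725]
top bolt 64 (np.float64(324.7), np.float64(219.7)) [ 0.5184 -0.0801  0.077 ] depthz 0.0772 tab 21 [ 0.4771 -0.0869  0.1005] 0.104
   cap [ 0.4993 -0.0836  0.0676]
top bolt 61 (np.float64(370.6), np.float64(208.8)) [ 0.5442 -0.1871  0.077 ] depthz 0.0774 tab 13 [ 0.5008 -0.1914  0.0957] 0.102
   cap [ 0.5257 -0.1888  0.0706]
yaw 0.23876620978949398 span 0.22013287441241433 mid [ 0.51821026 -0.08013571  0.077     ]
scene bolt 29 (np.float64(288.2), np.float64(181.1)) [0.4948 0.03   0.077 ] depthz 0.0753 tab 57 [0.4594 0.0197 0.0941] 0.103
   cap [0.4784 0.0251 0.0686]
scene bolt 27 (np.float64(241.4), np.float64(188.8)) [ 0.5213 -0.0771  0.077 ] depthz 0.0759 tab 51 [ 0.4863 -0.0859  0.0951] 0.103
   cap [ 0.5057 -0.081   0.0707]
scene bolt 30 (np.float64(193.9), np.float64(196.5)) [ 0.5472 -0.1834  0.077 ] depthz 0.0753 tab 63 [ 0.5298 -0.1842  0.1159] 0.785
   cap [ 0.5345 -0.1857  0.0731]
yaw 0.24064004078112766 span 0.2197170380022185 mid [ 0.52106659 -0.07686008  0.077     ]
```

View pics/crop.png

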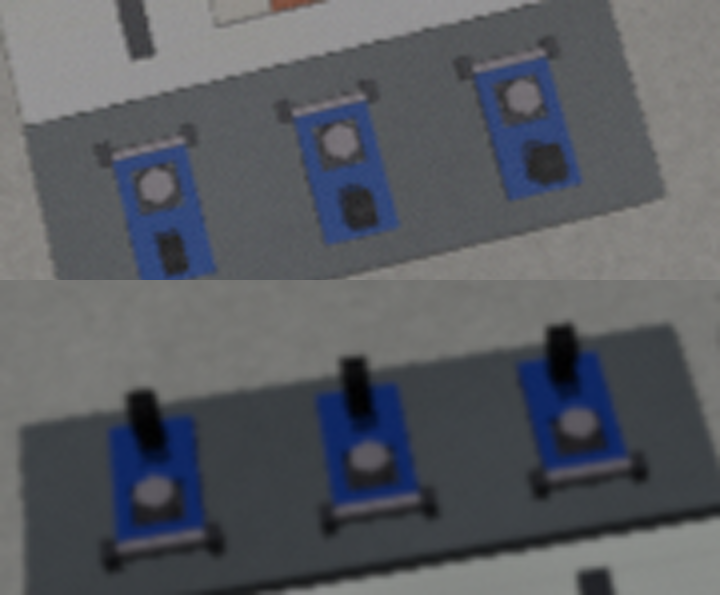

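The crop confirms the caps are shut and the bolt detections lie on the heads. Both cameras agree to within 3 mm: mid bolt about (0.5195, -0.0787), yaw 0.24.

```bash
cat >> h.py <<'E'
yaw=0.24; ex=np.array([np.cos(yaw),np.sin(yaw),0]); ey=np.array([-np.sin(yaw),np.cos(yaw),0]); mid=np.array([.5195,-.0787,0])
def bed(x,y,z): return mid+ex*x+ey*y+[0,0,z]
Rd=np.array([ex,-ey,[0,0,-1]]).T
def to(P):
    o=r.get_obs(); Q=R.from_quat(o["tool_rot"])
    print("shift mm",(Q.inv().apply(P-np.array(o["ee_pos"]))*1000).round(1),"turn",np.degrees((Q.inv()*R.from_matrix(Rd)).as_rotvec()).round(2))
E
python3 -c "
from h import *
to(np.array([.43,-.35,.19])); to(bed(0,.11,.12))"
```

```text
shift mm [ 305.6 -161.8   12.3] turn [-0.1   0.    3.66]
shift mm [ 479.2 -503.6   83. ] turn [-0.1   0.    3.66]
```

```bash
python3 -m creep '[[306,-162,12,0,0,3.7,0],[306,-162,12,0,0,3.7,0],[306,-162,12,0,0,3.7,0],[306,-162,12,0,0,3.7,0],[306,-162,12,0,0,3.7,0],[479,-504,60,0,0,3.7,0],[479,-504,60,0,0,3.7,0],[479,-504,60,0,0,3.7,0],[479,-504,60,0,0,3.7,0],[479,-504,60,0,0,3.7,0],[479,-504,60,0,0,3.7,0],[479,-504,60,0,0,3.7,0]]' 40
python3 -c "
from h import *
to(bed(0,.11,.083))"
```

```text
clock: 1.6
ee_pos: [0.493, 0.0314, 0.1426]
tool_rot: [0.993, 0.121, -0.0, -0.0]
wrist_force: [0.5, -1.2, -0.7]
grip_width: 0.0004
grasp_force: 0.0
shift mm [-0.4  3.3 59.6] turn [-0.05  0.01  0.14]
```

```bash
python3 -m creep '[[0,3,40,0,0,0,0],[0,3,57,0,0,0,0],[0,3,57,0,0,0,0]]'
python3 -c "
from h import *
to(bed(0,.11,.077)); shot('scene','s1'); im=cv2.imread('pics/s1.png')[120:240,130:350]; cv2.imwrite('pics/s1c.png',cv2.resize(im,None,fx=3,fy=3,interpolation=2))"
```

```text
clock: 1.98
ee_pos: [0.4928, 0.0243, 0.0849]
tool_rot: [0.993, 0.119, -0.002, -0.0]
wrist_force: [-0.0, 0.3, -0.0]
grip_width: -0.0002
grasp_force: 0.0
shift mm [ 1.5 -3.6  7.9] turn [-0.04  0.18 -0.1 ]
```

View pics/s1c.png

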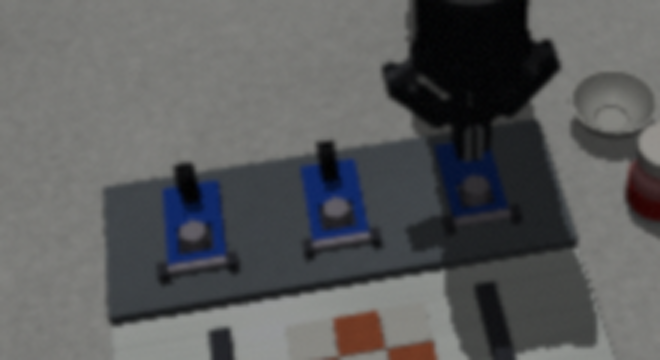

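The fingertips end at about (472,157) in the crop while the bolt head is at (474,188). They look short of the bolt, so I'll check numerically.

```bash
python3 - <<'E'
from h import *
K,M,t=cam("scene"); o=r.get_obs()
for P in (np.array(o["ee_pos"]),bed(0,.11,.077),bed(-.042,.11,.091),bed(-.042,.11,.102)):
    q=K@(M@P+t); print(P.round(4),((q[:2]/q[2]-[130,120])*3).round(0))
d=np.load("pics/s1.npy"); X=cloud("scene",d)
for v in range(155,186,2): print(v,X[v,283:292:2].round(3).tolist())
E
```

```text
[0.4938 0.0244 0.0861] [467. 175.]
[0.4934 0.0281 0.077 ] [472. 182.]
[0.4526 0.0182 0.091 ] [461. 131.]
[0.4526 0.0182 0.102 ] [461. 121.]
155 [[0.512, 0.019, 0.182], [0.511, 0.023, 0.181], [0.489, 0.027, 0.158], [0.502, 0.031, 0.172], [0.508, 0.036, 0.178]]
157 [[0.509, 0.019, 0.172], [0.506, 0.023, 0.169], [0.492, 0.027, 0.155], [0.503, 0.032, 0.167], [0.504, 0.036, 0.168]]
159 [[0.507, 0.019, 0.164], [0.504, 0.023, 0.162], [0.493, 0.027, 0.15], [0.505, 0.032, 0.163], [0.502, 0.036, 0.159]]
161 [[0.507, 0.019, 0.158], [0.507, 0.023, 0.158], [0.5, 0.027, 0.15], [0.504, 0.032, 0.156], [0.503, 0.036, 0.154]]
163 [[0.507, 0.019, 0.152], [0.504, 0.023, 0.148], [0.503, 0.027, 0.148], [0.5, 0.032, 0.144], [0.497, 0.036, 0.142]]
165 [[0.501, 0.018, 0.139], [0.506, 0.023, 0.144], [0.506, 0.027, 0.144], [0.503, 0.032, 0.142], [0.499, 0.036, 0.137]]
167 [[0.501, 0.018, 0.133], [0.503, 0.023, 0.135], [0.503, 0.027, 0.134], [0.503, 0.032, 0.135], [0.498, 0.036, 0.129]]
169 [[0.502, 0.018, 0.127], [0.505, 0.023, 0.13], [0.504, 0.027, 0.13], [0.501, 0.032, 0.127], [0.498, 0.036, 0.123]]
171 [[0.
[... 249 characters left out ...]
7, 0.064], [0.466, 0.022, 0.066], [0.466, 0.026, 0.066], [0.466, 0.031, 0.066], [0.467, 0.036, 0.067]]
177 [[0.472, 0.017, 0.064], [0.473, 0.022, 0.066], [0.471, 0.027, 0.064], [0.473, 0.031, 0.066], [0.474, 0.036, 0.067]]
179 [[0.479, 0.017, 0.065], [0.481, 0.022, 0.068], [0.487, 0.027, 0.076], [0.486, 0.032, 0.075], [0.486, 0.036, 0.074]]
181 [[0.484, 0.017, 0.064], [0.492, 0.022, 0.074], [0.495, 0.027, 0.077], [0.493, 0.032, 0.076], [0.493, 0.037, 0.075]]
183 [[0.488, 0.018, 0.061], [0.5, 0.023, 0.076], [0.499, 0.027, 0.075], [0.498, 0.032, 0.074], [0.499, 0.037, 0.075]]
185 [[0.491, 0.018, 0.057], [0.502, 0.023, 0.071], [0.503, 0.027, 0.072], [0.504, 0.032, 0.074], [0.499, 0.037, 0.067]]
```

```bash
for i in 1; do python3 -m creep '[[1,-3,0,0,0,0,0],[1,-3,4,0,0,0,0],[1,-3,6,0,0,0,0],[1,-3,6,0,0,0,0]]'; done; python3 -c "
from h import *
to(bed(0,.11,.077)); p,d=shot('scene','s2'); X=cloud('scene',d)
for v in range(165,186,2): print(v,X[v,283:292:2,2].round(3).tolist())
p,d=shot('top','t2'); X=cloud('top',d); print(X[222:242:2,274:288:2,2].round(3))"
```

```text
clock: 2.52
ee_pos: [0.4941, 0.028, 0.0799]
tool_rot: [0.993, 0.119, -0.0, -0.0]
wrist_force: [0.1, 0.3, 0.5]
grip_width: 0.0001
grasp_force: 0.0
shift mm [-0.7 -0.3  2.9] turn [-0.    0.01 -0.05]
165 [0.143, 0.147, 0.145, 0.143, 0.142]
167 [0.134, 0.134, 0.14, 0.139, 0.137]
169 [0.129, 0.126, 0.133, 0.13, 0.13]
171 [0.12, 0.119, 0.127, 0.123, 0.123]
173 [0.068, 0.114, 0.12, 0.118, 0.115]
175 [0.064, 0.067, 0.111, 0.066, 0.066]
177 [0.067, 0.065, 0.065, 0.066, 0.066]
179 [0.066, 0.065, 0.076, 0.077, 0.075]
181 [0.063, 0.076, 0.076, 0.076, 0.076]
183 [0.061, 0.075, 0.075, 0.077, 0.076]
185 [0.06, 0.07, 0.071, 0.072, 0.069]
[[0.541 0.541 0.543 0.543 0.542 0.542 0.54 ]
 [0.543 0.544 0.544 0.543 0.542 0.542 0.543]
 [0.545 0.545 0.544 0.545 0.545 0.544 0.545]
 [0.547 0.545 0.547 0.546 0.546 0.547 0.546]
 [0.547 0.548 0.547 0.547 0.548 0.548 0.548]
 [0.548 0.549 0.548 0.549 0.549 0.549 0.549]
 [0.55  0.549 0.552 0.55  0.551 0.551 0.549]
 [0.55  0.552 0.551 0.552 0.551 0.552 0.552]
 [0.553 0.553 0.552 0.554 0.554 0.554 0.554]
 [0.554 0.554 0.554 0.555 0.555 0.554 0.552]]
```

```bash
python3 -m creep '[[0,0,2,0,0,0,0],[0,0,3,0,0,0,0]]'; python3 -m creep '[[0,0,1,0,0,0,0],[0,0,2,0,0,0,0]]'; python3 -m creep '[[0,0,1,0,0,0,0],[0,0,2,0,0,0,0]]'
```

```text
clock: 2.88
ee_pos: [0.4942, 0.0281, 0.0769]
tool_rot: [0.993, 0.119, -0.0, -0.0]
wrist_force: [0.3, -0.1, 0.7]
grip_width: 0.0001
grasp_force: 0.0
clock: 3.12
ee_pos: [0.4942, 0.0281, 0.075]
tool_rot: [0.993, 0.119, 0.0, -0.0]
wrist_force: [0.1, -0.5, 0.5]
grip_width: -0.0004
grasp_force: 0.0
clock: 3.38
ee_pos: [0.4943, 0.0281, 0.073]
tool_rot: [0.993, 0.119, 0.0, -0.0]
wrist_force: [-0.2, 0.8, 0.1]
grip_width: -0.0001
grasp_force: 0.0
```

```bash
python3 -c "
from h import *
print(r.hold_point_z)
p,d=shot('scene','s3'); X=cloud('scene',d)
for v in range(165,186,1): print(v,X[v,281:294:2].round(3)[:,[0,2]].tolist())
im=cv2.imread('pics/s3.png')[110:210,240:340]; cv2.imwrite('pics/s3c.png',cv2.resize(im,None,fx=6,fy=6,interpolation=2))"
```

```text
0.0187
165 [[0.504, 0.142], [0.51, 0.149], [0.507, 0.146], [0.507, 0.146], [0.499, 0.137], [0.505, 0.144], [0.507, 0.146]]
166 [[0.449, 0.079], [0.504, 0.139], [0.509, 0.145], [0.51, 0.146], [0.5, 0.135], [0.501, 0.137], [0.503, 0.139]]
167 [[0.451, 0.077], [0.503, 0.134], [0.507, 0.139], [0.505, 0.137], [0.505, 0.137], [0.504, 0.137], [0.498, 0.13]]
168 [[0.45, 0.072], [0.504, 0.132], [0.504, 0.132], [0.505, 0.134], [0.506, 0.135], [0.503, 0.132], [0.499, 0.128]]
169 [[0.45, 0.069], [0.504, 0.129], [0.503, 0.128], [0.505, 0.131], [0.505, 0.131], [0.504, 0.13], [0.5, 0.125]]
170 [[0.451, 0.066], [0.503, 0.125], [0.504, 0.126], [0.504, 0.126], [1.093, 0.785], [0.504, 0.126], [0.498, 0.119]]
171 [[0.454, 0.066], [0.505, 0.123], [0.503, 0.121], [0.506, 0.125], [0.504, 0.123], [0.505, 0.124], [0.499, 0.118]]
172 [[0.456, 0.065], [0.504, 0.119], [0.503, 0.119], [0.506, 0.121], [0.506, 0.122], [0.504, 0.119], [0.5, 0.115]]
173 [[0.458, 0.064], [0.505, 0.117], [0.502, 0.114], [0.506, 0.119], [0.505, 0.117], [0.503, 0.115], [0.499, 0.111]]
174 [[0.464, 0.066], [0.503, 0.111], [0.503, 0.112],
[... 638 characters left out ...]
67]]
180 [[0.482, 0.065], [0.482, 0.066], [0.489, 0.074], [0.491, 0.076], [0.489, 0.074], [0.489, 0.074], [0.482, 0.066]]
181 [[0.487, 0.068], [0.484, 0.064], [0.493, 0.075], [0.493, 0.076], [0.494, 0.076], [0.493, 0.075], [0.485, 0.066]]
182 [[0.488, 0.065], [0.483, 0.06], [0.497, 0.077], [0.498, 0.077], [0.496, 0.075], [0.496, 0.076], [0.485, 0.063]]
183 [[0.494, 0.068], [0.488, 0.061], [0.5, 0.076], [0.501, 0.077], [0.498, 0.074], [0.499, 0.076], [0.485, 0.059]]
184 [[0.493, 0.063], [0.492, 0.062], [0.503, 0.076], [0.503, 0.076], [0.502, 0.075], [0.499, 0.072], [0.487, 0.057]]
185 [[0.5, 0.068], [0.494, 0.061], [0.502, 0.072], [0.502, 0.072], [0.504, 0.074], [0.499, 0.069], [0.492, 0.06]]
```

View pics/s3c.png

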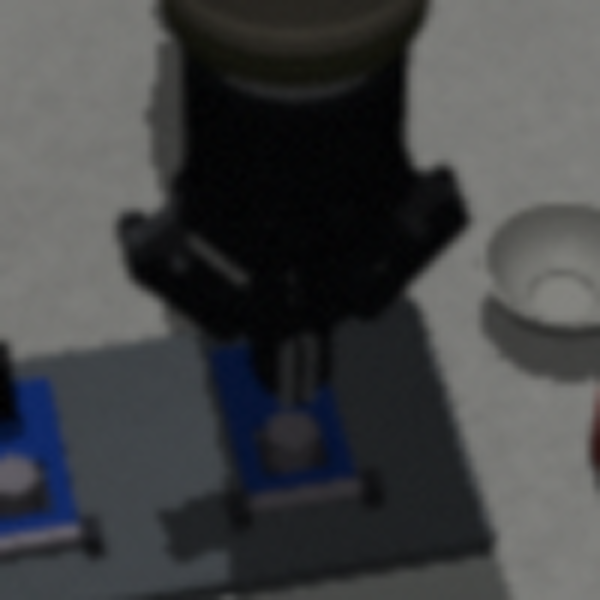

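The picture shows the pad tips (crop 300,395) still roughly 25 mm above the bolt head (290,440). The tips are higher than the reported TCP suggests, so I'll go on down under force guard.

```bash
python3 -m creep '[[0,0,7,0,0,0,0],[0,0,14,0,0,0,0],[0,0,18,0,0,0,0],[0,0,18,0,0,0,0]]'; python3 -m creep '[[0,0,2,0,0,0,0],[0,0,3,0,0,0,0]]'; python3 -m creep '[[0,0,1,0,0,0,0],[0,0,2,0,0,0,0]]'
```

```text
clock: 3.92
ee_pos: [0.4939, 0.0281, 0.0545]
tool_rot: [0.993, 0.119, -0.0, -0.0]
wrist_force: [0.2, 0.5, 0.7]
grip_width: 0.0002
grasp_force: 0.0
clock: 4.18
ee_pos: [0.4943, 0.0282, 0.0521]
tool_rot: [0.993, 0.119, 0.0, -0.0]
wrist_force: [0.5, -0.3, -0.5]
grip_width: -0.0
grasp_force: 0.0
clock: 4.42
ee_pos: [0.4943, 0.0281, 0.05]
tool_rot: [0.993, 0.119, 0.0, -0.0]
wrist_force: [0.5, -0.4, -0.4]
grip_width: -0.0003
grasp_force: 0.0
```

```bash
python3 -m creep '[[0,0,1,0,0,0,0],[0,0,1,0,0,0,0]]'; python3 -m creep '[[0,0,1,0,0,0,0],[0,0,1,0,0,0,0]]'; python3 -m creep '[[0,0,1,0,0,0,0],[0,0,1,0,0,0,0]]' ; python3 -c "
from h import *
p,d=shot('scene','s4'); X=cloud('scene',d)
for v in range(174,188,1): print(v,X[v,283:292:2].round(3)[:,[0,2]].tolist())"
```

```text
clock: 4.68
ee_pos: [0.4942, 0.0281, 0.049]
tool_rot: [0.993, 0.119, -0.0, -0.0]
wrist_force: [0.7, 0.7, -0.0]
grip_width: -0.0002
grasp_force: 0.0
clock: 4.92
ee_pos: [0.4944, 0.0282, 0.0483]
tool_rot: [0.993, 0.119, 0.0, 0.0]
wrist_force: [-1.4, -1.6, 4.7]
grip_width: 0.0001
grasp_force: 2.1
clock: 5.18
ee_pos: [0.4945, 0.0281, 0.0482]
tool_rot: [0.993, 0.119, 0.0, 0.0]
wrist_force: [-6.5, -0.8, 15.2]
grip_width: -0.0002
grasp_force: 7.2
174 [[0.505, 0.114], [0.51, 0.119], [0.508, 0.117], [0.504, 0.112], [0.505, 0.114]]
175 [[0.503, 0.108], [0.504, 0.109], [0.507, 0.113], [0.504, 0.109], [0.505, 0.11]]
176 [[0.502, 0.104], [0.503, 0.105], [0.507, 0.109], [0.505, 0.107], [0.503, 0.105]]
177 [[0.505, 0.103], [0.504, 0.102], [0.506, 0.105], [0.505, 0.103], [0.502, 0.101]]
178 [[0.505, 0.1], [0.503, 0.098], [0.507, 0.102], [0.504, 0.099], [0.504, 0.099]]
179 [[0.503, 0.094], [0.503, 0.094], [0.507, 0.099], [0.506, 0.097], [0.503, 0.094]]
180 [[0.505, 0.093], [0.504, 0.091], [0.507, 0.096], [0.507, 0.096], [0.505, 0.093]]
181 [[0.504, 0.087], [0.503, 0.086], [0.506, 0.091], [0.505, 0.09], [0.504, 0.089]]
182 [[0.483, 0.059], [0.503, 0.084], [0.507, 0.088], [0.506, 0.087], [0.505, 0.086]]
183 [[0.488, 0.061], [0.499, 0.075], [0.506, 0.084], [0.504, 0.081], [0.504, 0.082]]
184 [[0.49, 0.06], [0.502, 0.075], [0.505, 0.079], [0.504, 0.077], [0.498, 0.071]]
185 [[0.493, 0.061], [0.503, 0.072], [0.503, 0.072], [0.504, 0.074], [0.5, 0.069]]
186 [[0.495, 0.059], [0.501, 0.067], [0.502, 0.068], [0.505, 0.071], [0.5, 0.065]]
187 [[0.5, 0.061], [0.5, 0.061], [0.505, 0.068], [0.504, 0.067], [0.498, 0.059]]
```

Contact was at reported z of about 0.0485, so the tip is really 28.5 mm above the reported TCP. Bolt 1 took 15 N with no sinking, so it's tight. Next is bolt 2.

```bash
python3 -m creep '[[0,0,-15,0,0,0,0],[0,0,-25,0,0,0,0],[0,55,-25,0,0,0,0],[0,110,-25,0,0,0,0],[0,110,-25,0,0,0,0],[0,110,-10,0,0,0,0],[0,110,-4,0,0,0,0],[0,110,-4,0,0,0,0]]'; python3 -c "
from h import *
to(bed(0,0,.0485))"
```

```text
clock: 6.22
ee_pos: [0.5196, -0.0774, 0.0501]
tool_rot: [0.993, 0.12, -0.001, -0.0]
wrist_force: [0.3, -0.2, 0.4]
grip_width: 0.0001
grasp_force: 0.0
shift mm [-0.4  1.2  1.6] turn [-0.06  0.08  0.07]
```

```bash
python3 -m creep '[[0,0,2,0,0,0,0],[0,0,2,0,0,0,0]]'; python3 -m creep '[[0,0,1,0,0,0,0],[0,0,1.5,0,0,0,0]]'; python3 -m creep '[[0,0,0.5,0,0,0,0],[0,0,0.5,0,0,0,0]]'
```

```text
clock: 6.48
ee_pos: [0.5204, -0.0785, 0.0491]
tool_rot: [0.993, 0.12, 0.0, 0.0]
wrist_force: [-0.3, -0.3, 0.5]
grip_width: 0.0
grasp_force: 0.0
clock: 6.72
ee_pos: [0.5207, -0.0786, 0.0483]
tool_rot: [0.993, 0.119, 0.0, 0.0]
wrist_force: [-3.9, 0.7, 10.0]
grip_width: 0.0004
grasp_force: 4.9
clock: 6.98
ee_pos: [0.5207, -0.0786, 0.0483]
tool_rot: [0.993, 0.119, 0.0, 0.0]
wrist_force: [-5.3, 1.0, 11.1]
grip_width: -0.0001
grasp_force: 5.5
```

Bolt 2 is tight too. Next is bolt 3.

```bash
python3 -m creep '[[0,0,-15,0,0,0,0],[0,0,-25,0,0,0,0],[0,55,-25,0,0,0,0],[0,110,-25,0,0,0,0],[0,110,-25,0,0,0,0],[0,110,-10,0,0,0,0],[0,110,-3,0,0,0,0],[0,110,-3,0,0,0,0],[0,110,-1,0,0,0,0]]'; python3 -m creep '[[0,0,1,0,0,0,0],[0,0,1,0,0,0,0]]'; python3 -m creep '[[0,0,2,0,0,0,0],[0,0,2,0,0,0,0]]';  python3 -m creep '[[0,0,2,0,0,0,0],[0,0,2,0,0,0,0]]'
```

```text
clock: 8.1
ee_pos: [0.5466, -0.1849, 0.0482]
tool_rot: [0.993, 0.12, 0.0, -0.0]
wrist_force: [-0.5, 0.7, -0.3]
grip_width: 0.0001
grasp_force: 0.0
clock: 8.35
ee_pos: [0.5466, -0.1853, 0.0473]
tool_rot: [0.993, 0.12, 0.0, -0.0]
wrist_force: [0.4, 1.8, 1.4]
grip_width: 0.0001
grasp_force: 0.8
clock: 8.6
ee_pos: [0.5467, -0.1855, 0.0451]
tool_rot: [0.993, 0.119, 0.0, 0.0]
wrist_force: [0.1, 1.2, 1.9]
grip_width: -0.0001
grasp_force: 0.9
clock: 8.85
ee_pos: [0.5465, -0.1857, 0.0429]
tool_rot: [0.993, 0.119, 0.0, 0.0]
wrist_force: [0.1, 0.9, 1.1]
grip_width: 0.0
grasp_force: 0.7
```

Bolt 3 is sinking. I'll push it to its stop.

```bash
python3 -m creep '[[0,0,1,0,0,0,0],[0,0,1,0,0,0,0]]'; python3 -m creep '[[0,0,0.7,0,0,0,0],[0,0,0.7,0,0,0,0]]'
```

```text
clock: 9.1
ee_pos: [0.5466, -0.1857, 0.0428]
tool_rot: [0.993, 0.119, 0.0, 0.0]
wrist_force: [-2.5, 0.6, 9.2]
grip_width: -0.0001
grasp_force: 4.4
clock: 9.35
ee_pos: [0.5466, -0.1858, 0.0427]
tool_rot: [0.993, 0.119, 0.0, 0.0]
wrist_force: [-4.6, 2.3, 13.6]
grip_width: 0.0003
grasp_force: 7.0
```

Bolt 3 is the loose one: it's down 6 mm and on its stop. Now I'll lift, open and go above its tab.

```bash
python3 -m creep '[[0,0,-30,0,0,0,0],[0,0,-75,0,0,0,0],[-43,0,-75,0,0,0,50],[-43,0,-75,0,0,0,50],[-43,0,-75,0,0,0,50],[-43,0,-75,0,0,0,50]]' 40;  python3 -c "
from h import *
to(bed(-.042,-.11,.0455)); p,d=shot('scene','s5'); X=cloud('scene',d)
im=cv2.imread('pics/s5.png')[100:220,140:300]; cv2.imwrite('pics/s5c.png',cv2.resize(im,None,fx=4,fy=4,interpolation=2))"
```

```text
clock: 10.1
ee_pos: [0.505, -0.1954, 0.1159]
tool_rot: [0.993, 0.12, -0.0, -0.0]
wrist_force: [1.2, -0.6, 0.6]
grip_width: 0.0426
grasp_force: 0.0
shift mm [-0.2  0.1 70.4] turn [-0.04  0.01 -0.  ]
```

View pics/s5c.png

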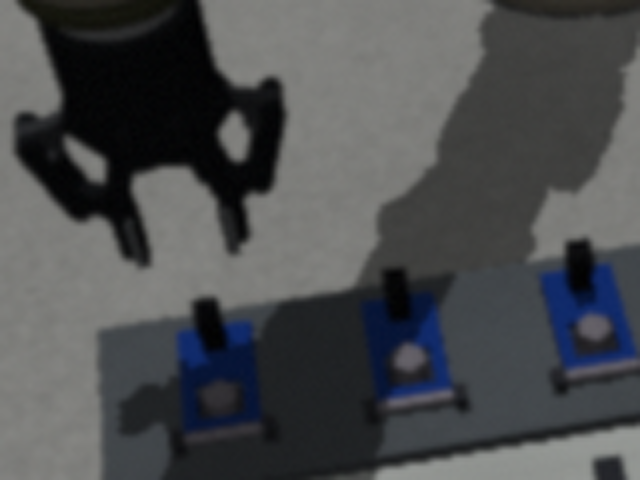

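The open fingers (tips at 143,262 and 235,250) straddle the line of tab 3 (207,322). Bolt 3 sits visibly lower than the others. I'll go down and pinch.

```bash
python3 -m creep '[[0,0,40,0,0,0,50],[0,0,65,0,0,0,50],[0,0,70,0,0,0,50],[0,0,70,0,0,0,50]]' 40; python3 -m creep '[[0,0,0,0,0,0,0],[0,0,0,0,0,0,0],[0,0,0,0,0,0,0],[0,0,0,0,0,0,0],[0,0,0,0,0,0,0]]' 40;  python3 -c "
from h import *
to(bed(-.042,-.11,.0455)); p,d=shot('scene','s6'); X=cloud('scene',d)
im=cv2.imread('pics/s6.png')[120:220,150:270]; cv2.imwrite('pics/s6c.png',cv2.resize(im,None,fx=5,fy=5,interpolation=2))"
```

```text
clock: 10.65
ee_pos: [0.5051, -0.1956, 0.0466]
tool_rot: [0.993, 0.12, 0.0, -0.0]
wrist_force: [-0.1, 0.7, -0.3]
grip_width: 0.0426
grasp_force: 0.0
clock: 11.28
ee_pos: [0.5055, -0.1961, 0.0475]
tool_rot: [0.993, 0.119, 0.001, 0.0]
wrist_force: [-0.3, -0.3, 5.8]
grip_width: 0.0132
grasp_force: 41.5
shift mm [-0.5 -0.7  2. ] turn [ 0.07 -0.1  -0.04]
```

View pics/s6c.png

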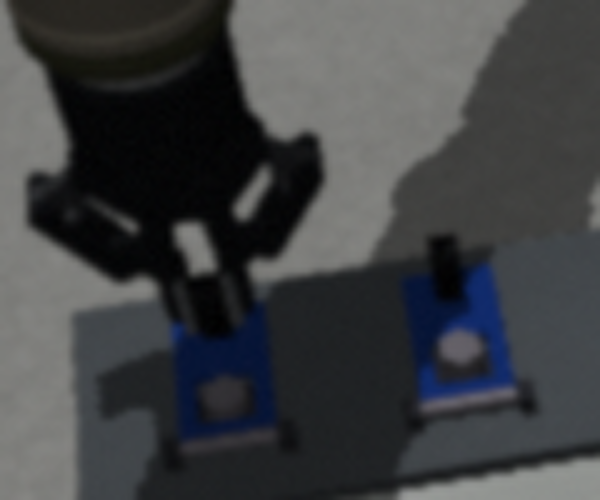

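The tab is between the pads (width 13 mm, 41 N). Now I'll follow the arc.

```bash
python3 -m creep '[[2.5,0,-5.8,0,0,0,0],[5.6,0,-11,0,0,0,0],[9,0,-16.3,0,0,0,0],[13,0,-21,0,0,0,0],[17.5,0,-25.5,0,0,0,0],[22,0,-29.5,0,0,0,0],[22,0,-29.5,0,0,0,0]]' 30
```

```text
clock: 12.2
ee_pos: [0.5264, -0.1908, 0.0764]
tool_rot: [0.993, 0.119, 0.0, 0.0]
wrist_force: [-2.6, -3.9, 0.2]
grip_width: 0.0135
grasp_force: 38.3
```

Forces are small, so I'll go on to about 56 degrees, with shifts measured from the 30-degree pose.

```bash
python3 -m creep '[[5,0,-3.5,0,0,0,0],[10.5,0,-6.7,0,0,0,0],[16,0,-9.4,0,0,0,0],[22,0,-11.6,0,0,0,0],[28,0,-13.3,0,0,0,0],[29,0,-13.5,0,0,0,0],[29,0,-13.5,0,0,0,0]]'; python3 -c "
from h import *
p,d=shot('scene','s7')
im=cv2.imread('pics/s7.png')[100:220,140:300]; cv2.imwrite('pics/s7c.png',cv2.resize(im,None,fx=4,fy=4,interpolation=2))"
```

```text
clock: 13.08
ee_pos: [0.554, -0.184, 0.0896]
tool_rot: [0.993, 0.119, -0.0, 0.0]
wrist_force: [-4.0, -3.5, -0.0]
grip_width: 0.0134
grasp_force: 37.2
```

View pics/s7c.png

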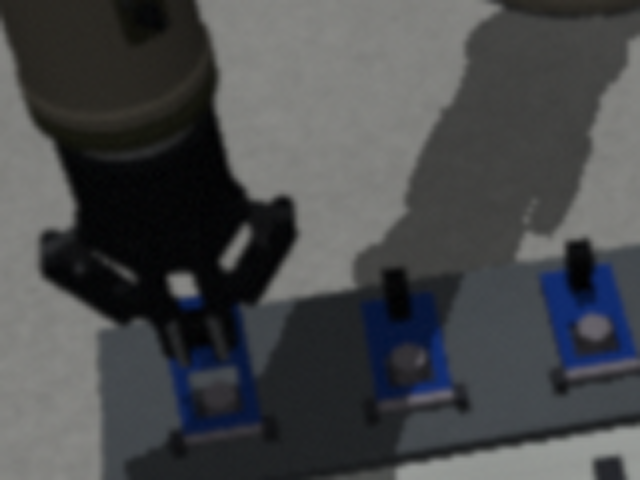

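The picture shows cap 3 swung up in the gripper, with the window's far edge lit at (215,378). Caps 1 and 2 are shut. I'll check the angle from depth.

```bash
python3 - <<'E'
from h import *
p=cv2.imread("pics/s7.png")[...,::-1].astype(int); X=cloud("scene",np.load("pics/s7.npy"))
b=(p[...,2]>p[...,0]+40)&(p[...,2]>p[...,1]+30); b[:,:180]&=True; b[:,210:]=False; b[:165]=False
Q=(X[b]-mid)@np.array([ex,ey,[0,0,1]]).T*1000
Q=Q[(Q[:,2]>55)&(Q[:,2]<160)]
(vx,vz,x0,z0)=cv2.fitLine(Q[:,[0,2]].astype(np.float32),cv2.DIST_HUBER,0,.01,.01).ravel()
print(len(Q),Q.min(0).round(),Q.max(0).round(),"angle",np.degrees(np.arctan2(-vz*np.sign(vx),abs(vx))))
a=np.load("pics/s7.npy"); o=r.get_obs(); to(bed(-.042,-.11,.0455)); print(o["clock"],o["ee_pos"])
q=(np.array(o["ee_pos"])-mid)@np.array([ex,ey,[0,0,1]]).T*1000+[0,0,28.5+19]; print("tab elev-21.9:",np.degrees(np.arctan2(q[2]-64.5,24-q[0]))-21.9,q)
E
```

```text
152 [ -25. -130.   66.] [ 25. -88. 128.] angle 49.780716
shift mm [-50.4  -0.5  44.1] turn [ 0.01  0.02 -0.06]
13.125 [ 0.55389885 -0.18404529  0.08961062]
tab elev-21.9: 55.9535535241148 [   8.37205456 -110.50257665  137.11062   ]
```

Both estimates are above 45 degrees (50 and 56). I'll nudge it a little for margin, settle, and hand in.

```bash
python3 -m creep '[[2,0,-0.4,0,0,0,0],[4,0,-0.7,0,0,0,0],[4,0,-0.7,0,0,0,0],[4,0,-0.7,0,0,0,0],[4,0,-0.7,0,0,0,0]]' && python3 -c "
from bench import r
print(r.get_obs()['wrist_force']); print(r.hand_in())"
```

```text
clock: 13.75
ee_pos: [0.558, -0.1831, 0.0904]
tool_rot: [0.993, 0.119, 0.0, 0.0]
wrist_force: [-3.4, -3.7, -0.2]
grip_width: 0.0132
grasp_force: 37.1
[-3.40622691 -3.68437527 -0.20969299]
the job is handed in; nothing more can be done
None
```

I tapped all three bolts left to right; the right one (bolt 3) was loose and sank 6 mm, and I handed in at 13.75 s with its cap held open at about 55 degrees by its tab, the other two caps shut, and the jars and dish not touched.

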